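# Clamp the glued carton in the ratchet press

## Robot

A 6-joint arm with a two-finger parallel gripper is mounted at the origin on the work surface. World frame = base frame: x ahead of the robot, y to its left, z up, the work surface at z = 0. Lengths are in m, angles in degrees, forces in N, time in s.
With the tool pointing down it reaches from about 0.425 to 0.95 m from the base axis. Payload 3.5 kg.
Tool frame: the origin (TCP) lies between the finger pads; the fingertips stand 19 mm ahead of it and the grasp point (between the pads) is the TCP; z points along the fingers, y is the line along which they close (so a half turn about z gives the same grasp; the last joint's range is limited). The gripper opens to 85 mm and grips with 20 to 120 N. Pads are 22 mm wide; open, the fingers measure 114 mm over their backs; the gripper's body (76 mm by 85 mm) begins 54 mm behind the grasp point. The pads swing forward as they close: fully open they stand 13 mm farther back than shut.
Start: joints at [-81.188, 16.404, 90.338, -0, 73.258, -8.594], TCP at [0.202, -0.644, 0.25] pointing down, gripper open.
Joint ranges: [-158.93, 158.93], [-51.34, 127.21], [12.03, 142.37], [-87.48, 267.48], [13.55, 161.25], [-162.69, 162.69]. Speed limits (degrees/s): [159.86, 159.86, 180, 180, 180, 180].

## Interface

Orientations are given as [roll, pitch, yaw] about the fixed x, y, z axes, in that order (R = Rz(yaw) Ry(pitch) Rx(roll)).
In Python, from plant import sensors, viewer, workorder gives the robot as it stands.
- The arm moves only by the tool apply_moves, never from a script. Its argument "deltas" is a list that holds one entry, the list of rows, each a list of 7 numbers: the turn, a rotation vector about the tool's x, y, z in degrees, then the shift along the tool's x, y, z in cm, then the closure, from -1 (fully open) to 1 (shut). In form: [[[wx, wy, wz, x, y, z, jaw], ...]]. A call has 1 to 12 rows; each row shifts and turns the commanded pose from where the row before left it, along the tool's axes as they then stand; what a row does not reach is not made up. A row lasts 1/8 s, in which the tool goes at most 62.5 mm and 10.7 degrees, less where a joint would pass 70% of its speed; a pose out of reach is approached as far as the arm can. A call with a gripper value outside its range is refused whole. The fingers move at their own pace and stop on an object; "force" is the grip in N (left out, the last holds). Time passes only in rows, so rows that do not move let the fingers close. It gives the time, the measured TCP pose, the force, the opening and the grip force at its end, in the units of the state.
- sensors.get_obs(): the state, without advancing time (a new reading comes with each control period).
- viewer.snapshot(name): name is "scene" or "side" or "wrist"; returns a dict with "pixels" (384x512x3 uint8, red, green, blue), "fx", "fy", "cx", "cy" (pixels), "k1" (the pictures are not rectified: a ray, as slopes to the right and down, at radius r is drawn at 1 + k1 r^2 times it, then the intrinsics apply), "pose" (4x4, takes a point from camera to world coordinates); the wrist camera has in their place "hand_eye" (4x4, takes a point from camera to tool coordinates, whose origin is the TCP and whose axes are the flange's). Camera axes: x right, y up, looking along -z (the intrinsics and any distortion apply to the point x, -y, -z); pixel columns grow to the right and rows downward; lengths in m; the calibration is good to about 2 mm. A picture is of the moment at which its call begins: read the wrist's pose just before it. There is no depth.
- workorder.job_done(): hands the job in; it is judged then, once.
The state is a dict: "time": time; "joint_pos": joint angles; "joint_vel": joint speeds; "effort": joint torques, N m; "position": TCP position; "orientation": TCP orientation; "wrist_force": force on the tool from outside, world axes, zero at the start; "ft_torque": the same for the moment, N m; "width": finger opening in m; "grasp_force": force on a finger pad.
Only numpy, scipy, OpenCV 4.12 (cv2) and the standard library are available. Lean on these libraries where they do the work, as an engineer would, in place of code of your own. Each camera call takes 0.05 s, during which the arm holds its last target. There are 200 camera calls.

## Task

The ratchet handle of the carton press is set to loosen. Without moving the white plate yet, flip the small reversing lever on its head fully over to tighten and swing the handle counter-clockwise to its end stop, feeling that it free-wheels and does not draw the plate back; only then work the handle clockwise in strokes until the spring-backed plate squeezes the carton firmly (about 25 N) against the fence, without crushing it. Let go of the handle at the end, do not push the plate or the carton by hand, and leave the other things on the table alone.

Things in the scene. Friction and masses are not known exactly. Their poses are not given: they have to be found in the camera images.
- press: Carton press fixed to the table: aluminium deck 270 x 470 x 20 mm with a grey gearbox 85 x 85 mm, 90 mm high over the table. Origin: under the deck's centre, at table height. Its x axis points across the deck away from the robot, its y axis is the clamping direction (gearbox at y -130 mm, fence at positive y).
- hub (a point): Point on the vertical turning axis of the ratchet handle (in the press frame x 30, y -130 mm), 126 mm over the table, 3 mm above the flat top of the pear-shaped steel ratchet head (36 mm in radius, 30 mm high).
- handle (a joint): Ratchet handle's angle about the hub, rad, positive clockwise from above; stops at -0.8 and 0.8. At 0 it points along the press's -x (to the robot). Steel arm 20 mm wide, top 114 mm over the table, with an upright black grip. At the grip, free-wheeling takes 0 to 3 N; driving with the carton not squeezed 6 N (4 to 5 N held still after a step); at 25 N squeeze 10 N (7 to 8 N held still).
- knob (a point): Point on the axis of the handle's upright black grip: a cylinder 22 mm in diameter, 58 mm tall, standing 140 mm from the hub axis; its top lies 22 mm above this point and its foot 36 mm below.
- lever (a joint): Angle of the reversing lever on the ratchet head, relative to the handle, held by friction. Fully over to +0.55 = loosen (drives counter-clockwise, free clockwise), fully over to -0.55 = tighten (drives clockwise, free counter-clockwise). Seen from the grip looking to the hub, its stub is left of the arm's centre line at +, right at -. Up to 0.45 rad of a stroke is lost before it bites.
- lever_tip (a point): Centre of the top of the lever's upright dark steel stub: 11 mm in diameter, rising 25 mm above the head's flat top (the lowest 8 mm beside the flat lever arm). It moves on a circle of 52 mm radius about a pin 49 mm from the hub axis towards the grip, so it crosses near the hub axis, 27 mm to either side. 1 to 2 N push it over.
- spindle (a joint): Turn of the press's spindle, rad, positive clockwise from above; starts near 0. It moves the jaw with the plate 24 mm per rad towards the fence, and stays by friction where it is left.
- plate: White pressing plate 130 x 10 x 62 mm, upright, on springs (3 N per mm) in front of the steel jaw that the spindle drives along the press's y axis. Origin at its lower edge, mid-thickness.
- carton: Brown cardboard carton with a paper strip on top, 120 x 90 x 75 mm (90 mm in the clamping direction), about 0.5 kg, standing loose on the deck between plate and fence. Origin: centre of its underside.
- fence: Aluminium angle fence, 160 mm wide and 85 mm high, fixed on the deck at a setting that differs each time. Origin: on the face towards the carton, at its lower edge. The y axis points away from the carton.
- tape: Bystander: roll of tape, 90 mm across, 48 mm high. Origin: centre of its underside.
- tub: Bystander: steel bowl, 110 mm across, 70 mm high. Origin: centre of its underside.
- marker: Bystander: marker pen, 130 mm long, 16 mm thick, lying on the table.

How it is judged (in metres and radians):
On the way, in this order (a step that is already met when the one before it is completed fails the run):
1. the reversing lever is flipped over to tighten (below -0.4 rad) while the spindle is still where it was (value of joint lever below -0.4 rad and value of joint spindle below 0.12 rad), for 0.2 s.
2. the handle has been swung counter-clockwise to its end stop (within 0.12 rad) and free-wheeled: the spindle has not turned (within 0.12 rad) (value of joint handle below -0.68 rad and value of joint lever below -0.35 rad and value of joint spindle between -0.12 and 0.12 rad), for 0.1 s.
3. the plate squeezes the carton against the fence with more than 14 N (contact force between plate and carton above 14 N and contact force between carton and fence above 8 N), for 0.2 s.
At the end, for the whole second after the job is handed in: The plate squeezes the carton with 14 to 40 N against the fence (more than 8 N there), the carton standing square (within 3 degrees) and at rest, the reversing lever still set to tighten, and the handle let go and at rest (all of step 3 and contact force between plate and carton below 40 N and value of joint lever below -0.35 rad and angle between the y axis of carton and the y axis of press, either way round below 0.05 rad and angle between carton's own z axis and vertical below 0.08 rad and linear speed of carton below 0.01 m/s and velocity of joint handle between -0.1 and 0.1 rad/s); the robot touches nothing.
It fails at once if the carton is crushed: squeezed by the plate with more than 45 N (contact force between plate and carton above 45 N).
It fails at once if the plate or the carton is pushed by hand (over 3 N) (contact force between any of the arm, the fingers and plate above 3 N or contact force between any of the arm, the fingers and carton above 3 N).
It fails at once if a bystander is moved by more than 20 mm (distance of any of tape, tub, marker from where it was at the start of the episode above 0.02 m).
It also fails if it takes over 69 s, if anything falls off the work surface, if the arm or the gripper's body presses on something with over 40 N, if the wrist force passes 120 N, or if a joint passes its speed limit or range.

## Working session

There is one attempt and no reset: what is moved stays moved. The work goes in short steps, Python scripts to look and compute and a tool call to move; the robot and the scene stay as the last step left them, time stands still between calls to the robot, and variables do not carry over. Pictures are saved under pics/ and viewed, at most 10 in all, crops included, and the job is handed in when it is done.

Besides the shell and the picture viewer there is one more tool, called in YAML: its name, and indented under it one key for each argument. apply_moves: Moves the arm, as the interface text tells. Its arguments: {"type":"object","properties":{"deltas":{"type":"array"},"force":{"type":"number"}},"required":["deltas"]}

```bash
mkdir -p pics
cat > h.py <<'E'
import numpy as np, cv2
from scipy.spatial.transform import Rotation as R
from plant import sensors, viewer, workorder
def snap(n,f):
    o=sensors.get_obs(); s=viewer.snapshot(n); s['obs']=o
    cv2.imwrite('pics/'+f,s['pixels'][:,:,::-1])
    if 'hand_eye' in s:
        T=np.eye(4);T[:3,:3]=R.from_euler('xyz',o['orientation'],degrees=True).as_matrix();T[:3,3]=o['position'];s['pose']=T@s['hand_eye']
    np.save('pics/'+f[:-4]+'.npy',s,allow_pickle=True); return s
def load(f): return np.load('pics/'+f+'.npy',allow_pickle=True).item()
def ray(s,u,v):
    K=np.array([[s['fx'],0,s['cx']],[0,s['fy'],s['cy']],[0,0,1]])
    p=cv2.undistortPoints(np.array([[[u,v]]],float),K,np.array([s['k1'],0,0,0.]))[0,0]
    d=s['pose'][:3,:3]@np.array([p[0],-p[1],-1]); return s['pose'][:3,3],d
def onz(s,u,v,z):
    o,d=ray(s,u,v); return o+d*(z-o[2])/d[2]
def tri(a,b):
    (o1,d1),(o2,d2)=a,b
    t=np.linalg.lstsq(np.c_[d1,-d2],o2-o1,rcond=None)[0]
    p,q=o1+d1*t[0],o2+d2*t[1]; return (p+q)/2,np.linalg.norm(p-q)
def proj(s,P):
    T=np.linalg.inv(s['pose']);p=T[:3,:3]@np.asarray(P)+T[:3,3];x,y=p[0]/-p[2],-p[1]/-p[2]
    f=1+s['k1']*(x*x+y*y);return s['cx']+s['fx']*x*f,s['cy']+s['fy']*y*f
E
python3 - <<'E'
from h import *
a=snap('scene','scene.png');b=snap('side','side.png')
for s in(a,b):print(s['fx'],s['k1'],s['pose'].round(3))
print(sensors.get_obs())
cv2.imwrite('pics/both.png',np.hstack([cv2.resize(s['pixels'],(800,600))[:,:,::-1] for s in(a,)]))
cv2.imwrite('pics/side8.png',cv2.resize(b['pixels'],(800,600))[:,:,::-1])
E
```

```text
395.40311464989696 -0.13158366054731044 [[ 0.445 -0.747  0.494  1.057]
 [ 0.896  0.378 -0.235 -0.261]
 [-0.011  0.547  0.837  1.031]
 [ 0.     0.     0.     1.   ]]
398.43753051892946 -0.06473857979991346 [[ 0.992  0.101 -0.08   0.442]
 [-0.129  0.737 -0.664 -0.778]
 [-0.009  0.669  0.744  0.958]
 [ 0.     0.     0.     1.   ]]
{'time': 0.1, 'joint_pos': array([-8.11878115e+01,  1.64521247e+01,  9.04152657e+01, -8.57586520e-04,
        7.32567094e+01, -8.59425125e+00]), 'joint_vel': array([-0.00381765, -0.04550931, -0.26459607, -0.02591628,  0.09835261,
        0.00498867]), 'effort': array([ 1.34499423e-03, -4.07292831e+01, -2.93698275e+01, -1.37451711e-04,
        3.41674684e-03, -5.71586469e-06]), 'position': array([ 0.20186574, -0.64352949,  0.24903369]), 'orientation': array([-1.79877171e+02, -1.77334938e-02,  1.74066687e+01]), 'wrist_force': array([-0.45597217, -0.97782739, -0.1650777 ]), 'ft_torque': array([ 0.04814654, -0.01602859, -0.01456975]), 'grasp_force': 0.0, 'width': 0.08598060597435798}
```

View pics/both.png

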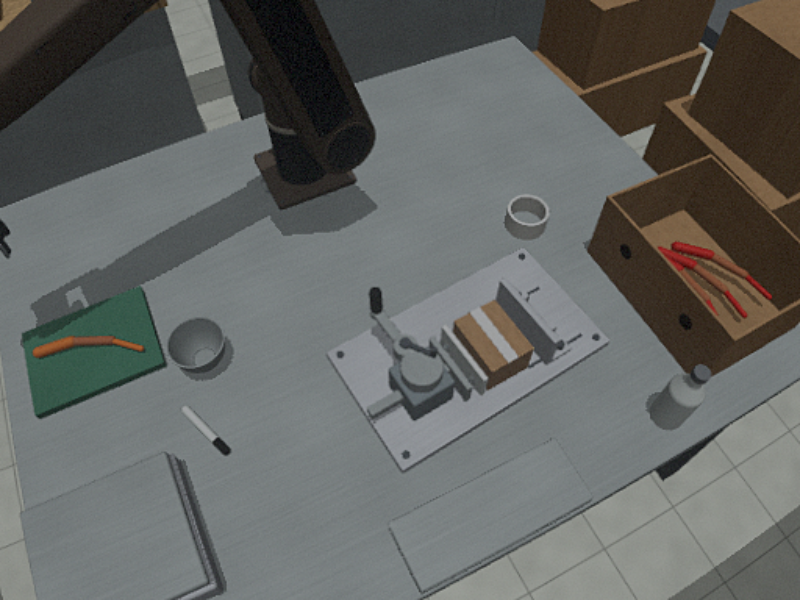

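View pics/side8.png

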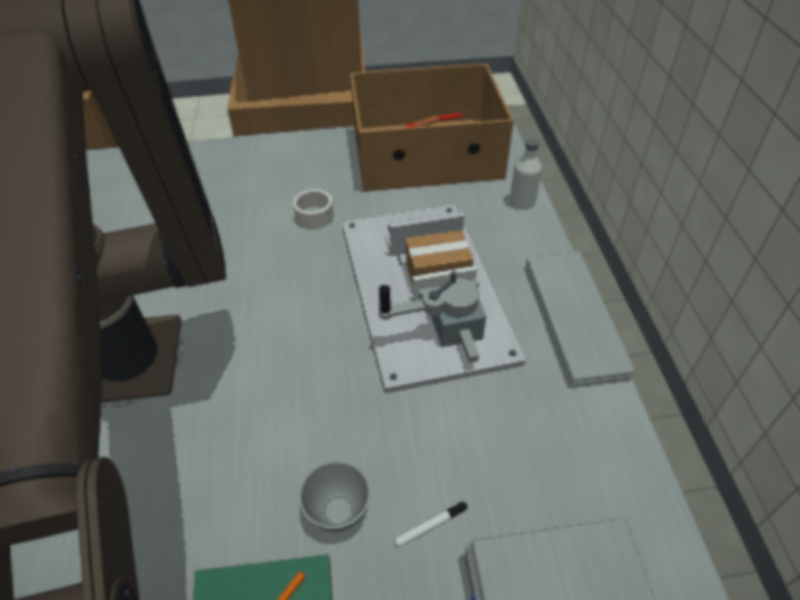

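Scene view: the grip is near (376,300), the head near (420,370), and the deck corners are (329,357), (524,249), (607,341), (404,468). Side view: the grip is near (385,300) and the lever stub near (452,276). I'll measure from these and zoom in on the head.

Run:
```python
from h import *
a=load('scene');b=load('side')
k=0.64
ca=[onz(a,u*k,v*k,.02)[:2] for u,v in[(329,355),(524,249),(607,340),(404,466)]]
cb=[onz(b,u*k,v*k,.02)[:2] for u,v in[(387,386),(343,222),(457,207),(523,359)]]
for c in(ca,cb):
    c=np.array(c);print(c.round(3).tolist(),c.mean(0).round(4),[round(float(np.linalg.norm(c[i]-c[i-1])),3) for i in range(4)])
    y=(c[1]+c[2]-c[0]-c[3]);x=c[2]+c[3]-c[0]-c[1];print(np.degrees(np.arctan2(y[1],y[0]))-90,np.degrees(np.arctan2(x[1],x[0])))
for n,p,q in[('griptop',(376,291),(385,288)),('gripfoot',(377,311),(385,313))]:
    print(n,tri(ray(a,p[0]*k,p[1]*k),ray(b,q[0]*k,q[1]*k)))
A=cv2.resize(a['pixels'][170:280,205:325],(400,367),interpolation=3);B=cv2.resize(b['pixels'][160:250,230:328],(400,367),interpolation=3)
cv2.imwrite('pics/crop.png',cv2.convertScaleAbs(np.hstack([A,B])[:,:,::-1],alpha=1.5))
```

```text
[[0.498, -0.141], [0.45, 0.322], [0.708, 0.345], [0.752, -0.111]] [0.602  0.1036] [0.255, 0.465, 0.259, 0.458]
5.735630831450379 5.85459796990135
[[0.493, -0.143], [0.445, 0.318], [0.714, 0.335], [0.752, -0.117]] [0.6012 0.0981] [0.26, 0.464, 0.269, 0.454]
5.413496124865802 4.555615898093761
griptop (array([ 0.50438431, -0.03984662,  0.16984547]), np.float64(0.00282891409933256))
gripfoot (array([ 0.50246321, -0.04007937,  0.10428746]), np.float64(0.0033405907118809076))
```

View pics/crop.png

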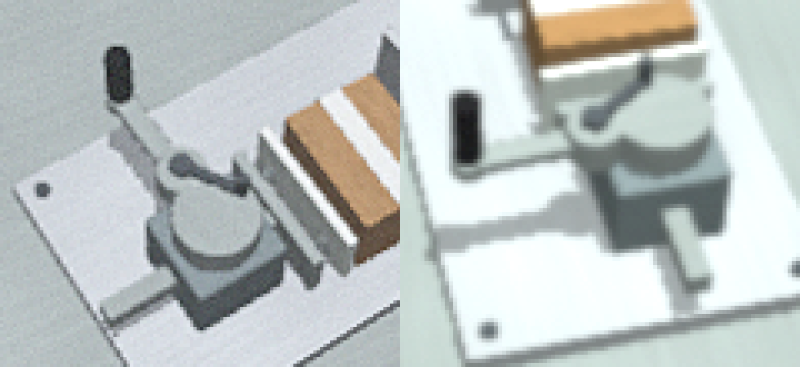

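The zoom shows the stub tip in the right half at (645,55), left of the arm as seen from the grip, so the lever is set to loosen. The hub is about (0.644,-0.026) and the grip about (0.503,-0.040), 141 mm apart. That fits the given 140 mm, and the grip top at 0.17 m fits the arm top plus 58 mm. Next I move above the press for a wrist view.

apply_moves:
  deltas:
    - [[0,0,0,4.4,-4.1,-0.4,1],[0,0,0,4.4,-4.1,-0.4,1],[0,0,0,4.4,-4.1,-0.4,1],[0,0,0,4.4,-4.1,-0.4,1],[0,0,0,4.4,-4.1,-0.4,1],[0,0,0,4.4,-4.1,-0.4,1],[0,0,0,4.4,-4.1,-0.4,1],[0,0,0,4.4,-4.1,-0.4,1],[0,0,0,4.4,-4.1,-0.4,1],[0,0,0,4.4,-4.1,-0.4,1],[0,0,6,4.4,-4.1,-0.4,1],[0,0,6,4.4,-4.1,-0.4,1]]

```text
time: 1.6
position: [0.5643, -0.018, 0.2982]
orientation: [180.0, 0.0, 5.2]
wrist_force: [0.3, -0.1, 0.3]
width: 0.0002
grasp_force: 0.0
```

Run:
```python
from h import *
s=snap('wrist','w1.png');print(s['obs']['position'],s['obs']['orientation'],s['hand_eye'].round(3),s['fx'],s['k1'])
for n,P in dict(hub=(.644,-.0255,.123),gtop=(.503,-.04,.172),stub=(.637,.001,.148),pin=(.595,-.03,.123)).items():print(n,np.round(proj(s,P),1))
b=load('side');print(onz(b,290,173.5,.148))
cv2.imwrite('pics/w1b.png',cv2.resize(s['pixels'],(800,600))[:,:,::-1])
```

```text
[ 0.56427733 -0.01797884  0.29815951] [1.79993510e+02 2.02641066e-02 5.22900162e+00] [[-0.001  0.964  0.264  0.066]
 [ 1.     0.001  0.    -0.001]
 [ 0.     0.264 -0.964 -0.123]
 [ 0.     0.     0.     1.   ]] 272.5941516430128 0.0036738623830415793
hub [265.2 106.6]
gtop [267.4 252.3]
stub [238.2 110.4]
pin [264.6 154. ]
[0.63508057 0.00410179 0.148     ]
```

View pics/w1b.png

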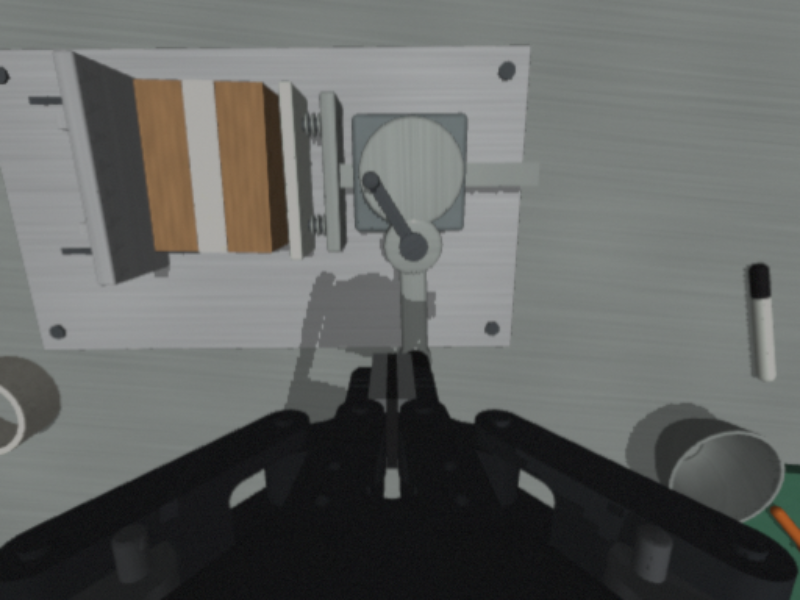

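The wrist view shows the head centre at (413,167), the stub at (372,181) and the pin at (413,245). The first two agree with the estimate to about 4 mm. I go down on the fence side of the stub with closed fingers.

apply_moves:
  deltas:
    - [[0,0,0,3.9,-2.4,0,1],[0,0,0,3.8,-2.4,0,1],[0,0,0,0,0,4,1],[0,0,0,0,0,4,1],[0,0,0,0,0,4,1],[0,0,0,0,0,2.5,1],[0,0,0,0,0,0,1]]

```text
time: 2.52
position: [0.6339, 0.0351, 0.1498]
orientation: [-179.9, 0.4, 5.4]
wrist_force: [0.8, -0.5, -0.1]
width: -0.0002
grasp_force: 0.0
```

apply_moves:
  deltas:
    - [[0,0,0,0,0.8,0,1],[0,0,0,0,0.8,0,1],[0,0,0,0,0.8,0,1],[0,0,0,0,0.8,0,1],[0,0,0,0,0.8,0,1],[0,0,0,0,0.8,0,1]]

```text
time: 3.28
position: [0.6404, -0.0135, 0.1534]
orientation: [180.0, 0.0, 5.4]
wrist_force: [1.0, 1.0, 0.8]
width: 0.0004
grasp_force: 0.5
```

apply_moves:
  deltas:
    - [[0,0,0,0,0.6,0,1],[0,0,0,0,0.5,0,1],[0,0,0,0,0,0,1]]

```text
time: 3.65
position: [0.6413, -0.0243, 0.153]
orientation: [180.0, 0.1, 5.4]
wrist_force: [0.0, 0.4, -0.4]
width: 0.0001
grasp_force: 0.0
```

apply_moves:
  deltas:
    - [[0,0,0,0,0.4,0,1],[0,0,0,0,0.4,0,1],[0,0,0,0,0,0,1]]

```text
time: 4.03
position: [0.642, -0.0318, 0.1529]
orientation: [-180.0, 0.0, 5.4]
wrist_force: [-0.7, 1.9, -0.6]
width: -0.0001
grasp_force: 0.5
```

apply_moves:
  deltas:
    - [[0,0,0,0,0.3,0,1],[0,0,0,0,0,0,1]]

```text
time: 4.28
position: [0.6421, -0.0333, 0.1529]
orientation: [-179.8, 0.1, 5.4]
wrist_force: [-2.9, 5.6, -0.2]
width: -0.0002
grasp_force: 2.7
```

The force rose to 5.6 N at the stop where I expected it. I back off, rise, and look from above the grip.

apply_moves:
  deltas:
    - [[0,0,0,0,-1,0,1],[0,0,0,0,0,-4,1],[0,0,0,0,0,-4,1],[0,0,0,-4.7,0.2,-2.5,0.3],[0,0,0,-4.6,0.2,0,-0.3],[0,0,0,-4.6,0,0,-0.3],[0,0,0,0,0,0,-0.3]]

```text
time: 5.15
position: [0.5016, -0.0419, 0.2583]
orientation: [179.9, -0.0, 5.4]
wrist_force: [0.6, 0.2, -0.5]
width: 0.0555
grasp_force: 0.0
```

Run:
```python
from h import *
s=snap('wrist','w2.png');print(s['obs']['position'],s['obs']['orientation'],s['obs']['width'])
for n,P in dict(hub=(.644,-.0255,.123),gtop=(.503,-.04,.172),stub=(.642,-.053,.148),pin=(.595,-.03,.123)).items():print(n,np.round(np.array(proj(s,P))*1.5625,1))
cv2.imwrite('pics/w2b.png',cv2.resize(s['pixels'],(800,600))[:,:,::-1])
```

```text
[ 0.50160325 -0.04185283  0.25826066] [ 1.79924773e+02 -3.37434919e-02  5.36629473e+00] 0.055483134445637974
hub [386.5  36.8]
gtop [389.  316.7]
stub [442.4  29.9]
pin [386.6 135.1]
```

View pics/w2b.png

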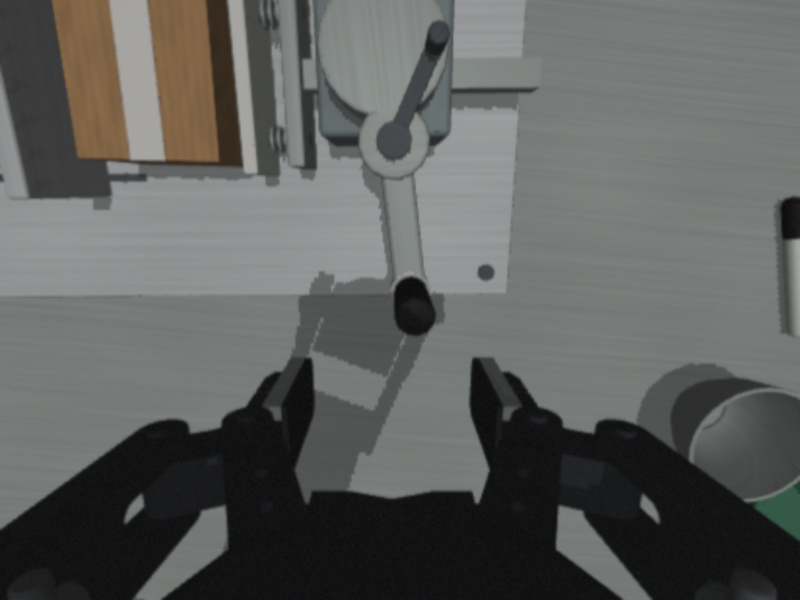

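The lever stub is now right of the arm at (437,35), the pin is at (394,138), and the grip top is at (415,318), slightly counter-clockwise of before.

Run:
```python
from h import *
s=load('w2');k=.64
g=onz(s,415*k,318*k,.172);st=onz(s,437*k,34*k,.148);pin=onz(s,394*k,138*k,.131);h=np.array([.644,-.0255])
print(g,st,pin,np.linalg.norm(g[:2]-h),np.linalg.norm(st-pin))
d=g[:2]-h;l=st-pin;p=pin[:2]-h
print('handle',-(np.degrees(np.arctan2(d[1],d[0]))%360-185.4),'lever arm',np.degrees(np.arctan2(l[1],l[0])),'pin dir',np.degrees(np.arctan2(p[1],p[0]))%360,np.linalg.norm(p))
```

```text
[ 0.5035104  -0.05335541  0.172     ] [ 0.6400275  -0.05062173  0.148     ] [ 0.59303018 -0.03433069  0.131     ] 0.14322447934372398 0.052565634171831986
handle -5.814802615886947 lever arm -19.118232746193534 pin dir 189.8291171867257 0.051729134908639035
```

apply_moves:
  deltas:
    - [[0,0,-5.8,0.25,1.1,0,-0.3],[0,0,0,0,0,4,-0.3],[0,0,0,0,0,4,-0.3],[0,0,0,0,0,3,-0.3],[0,0,0,0,0,0,0.34],[0,0,0,0,0,0,0.34],[0,0,0,0,0,0,0.34]]

```text
time: 6.08
position: [0.5088, -0.053, 0.1504]
orientation: [179.9, -0.2, 11.2]
wrist_force: [0.6, 0.8, 0.9]
width: 0.0283
grasp_force: 0.0
```

apply_moves:
  deltas:
    - [[0,0,-5,0.05,1.22,0,0.34],[0,0,-5,0.05,1.22,0,0.34],[0,0,-5,0.05,1.22,0,0.34],[0,0,-5,0.05,1.22,0,0.34]]

```text
time: 6.58
position: [0.5257, -0.0983, 0.15]
orientation: [179.9, -0.1, 31.4]
wrist_force: [0.1, 1.1, -0.1]
width: 0.0282
grasp_force: 0.5
```

apply_moves:
  deltas:
    - [[0,0,-5,0.05,1.22,0,0.34],[0,0,-5,0.05,1.22,0,0.34],[0,0,-5,0.05,1.22,0,0.34],[0,0,-4,0.05,1.1,0,0.34],[0,0,0,0,0,0,0.34]]

```text
time: 7.2
position: [0.5566, -0.1343, 0.1496]
orientation: [179.9, -0.0, 50.1]
wrist_force: [0.8, 0.3, -0.4]
width: 0.0278
grasp_force: 0.0
```

apply_moves:
  deltas:
    - [[0,0,0,0,0.3,0,0.34],[0,0,0,0,0,0,0.34]]

```text
time: 7.45
position: [0.5573, -0.1349, 0.1491]
orientation: [-179.8, 0.0, 50.2]
wrist_force: [-4.2, 2.9, 4.7]
width: 0.0285
grasp_force: 2.6
```

Run:
```python
from h import *
s=load('w1');k=.64;c=np.array([.602,.101]);t=np.radians(5.4);M=np.array([[np.cos(t),np.sin(t)],[-np.sin(t),np.cos(t)]])
for n,u,v,z in[('fence',88,140,.105),('cartL',142,140,.095),('cartR',267,140,.095),('plateL',284,140,.082),('plateR',294,140,.082),('jawL',322,140,.08)]:
    print(n,(M@(onz(s,u*k,v*k,z)[:2]-c)*1000).round(1))
```

```text
fence [48.9 96. ]
cartL [49.8 64.1]
cartR [ 49.6 -25.4]
plateL [ 50.8 -34.6]
plateR [ 50.8 -42. ]
jawL [ 50.9 -62.6]
```

apply_moves:
  deltas:
    - [[0,0,2,0,-0.6,0,0.34],[0,0,5,0.05,-1.22,0,0.34],[0,0,5,0.05,-1.22,0,0.34],[0,0,5,0.05,-1.22,0,0.34],[0,0,5,0.05,-1.22,0,0.34],[0,0,5,0.05,-1.22,0,0.34]]

```text
time: 8.2
position: [0.5182, -0.0851, 0.1491]
orientation: [179.6, 0.0, 23.0]
wrist_force: [-1.0, -9.0, 0.3]
width: 0.0284
grasp_force: 3.7
```

apply_moves:
  deltas:
    - [[0,0,5,0.05,-1.22,0,0.34],[0,0,5,0.05,-1.22,0,0.34],[0,0,5,0.05,-1.22,0,0.34],[0,0,5,0.05,-1.22,0,0.34],[0,0,5,0.05,-1.22,0,0.34],[0,0,5,0.05,-1.22,0,0.34]]

```text
time: 8.95
position: [0.5064, -0.0127, 0.1487]
orientation: [179.7, 0.1, -6.9]
wrist_force: [-4.3, -6.7, 3.1]
width: 0.028
grasp_force: 3.6
```

Run:
```python
from h import *
o=sensors.get_obs();p=o['position'][:2]-np.array([.644,-.0255]);print(np.linalg.norm(p),np.degrees(np.arctan2(p[1],p[0]))%360-180,o['orientation'],o['wrist_force'])
```

```text
0.13820158200366991 -5.3090287328192005 [ 1.79679047e+02  1.11857064e-01 -6.92539080e+00] [-4.32982128 -6.72394226  3.06018239]
```

apply_moves:
  deltas:
    - [[0,0,5,0.03,-1.22,0,0.34],[0,0,5,0.03,-1.22,0,0.34],[0,0,5,0.03,-1.22,0,0.34],[0,0,5,0.03,-1.22,0,0.34],[0,0,5,0.03,-1.22,0,0.34],[0,0,5,0.03,-1.22,0,0.34],[0,0,0,0,0,0,0.34],[0,0,0,0,0,0,0.34]]

```text
time: 9.95
position: [0.5325, 0.0564, 0.1485]
orientation: [179.9, 0.0, -36.7]
wrist_force: [-4.3, -1.8, 4.0]
width: 0.0281
grasp_force: 2.0
```

Run:
```python
from h import *
o=sensors.get_obs();p=o['position'][:2]-np.array([.644,-.0255]);print(np.linalg.norm(p),np.degrees(np.arctan2(p[1],p[0]))%360-180,o['orientation'],o['wrist_force'])
s=snap('scene','s2.png')
cv2.imwrite('pics/s2b.png',cv2.convertScaleAbs(cv2.resize(s['pixels'][150:300,190:390],(800,600),interpolation=3)[:,:,::-1],alpha=1.4))
```

```text
0.1383671385884475 -36.28995176970798 [ 1.79937569e+02  2.20116266e-02 -3.67345971e+01] [-4.26461641 -1.83188066  3.96872954]
```

View pics/s2b.png

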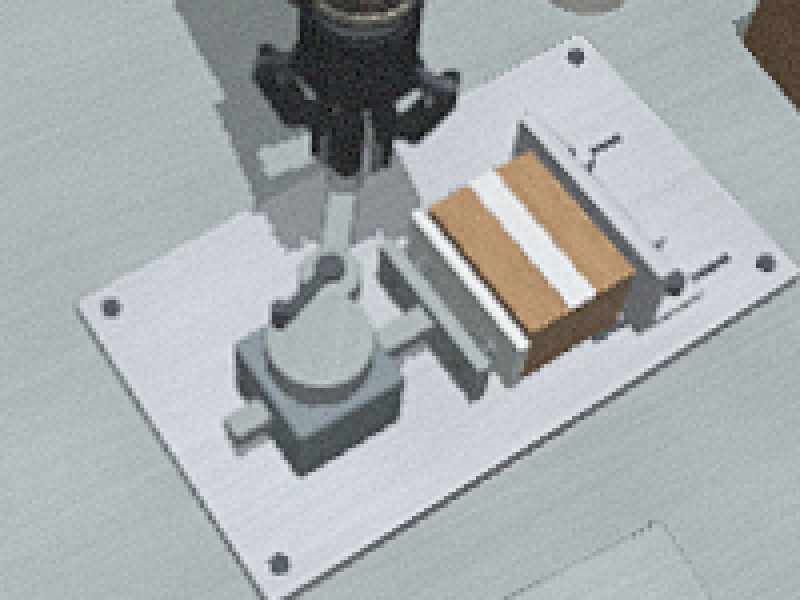

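The plate (415,215)-(525,345) has advanced and reached the carton, there is still a gap to the fence at (630,270), and the lever is still on tighten. I swing back free-wheeling for stroke 2.

apply_moves:
  deltas:
    - [[0,0,-7,0.07,1.7,0,0.34],[0,0,-7,0.07,1.7,0,0.34],[0,0,-7,0.07,1.7,0,0.34],[0,0,-7,0.07,1.7,0,0.34],[0,0,-7,0.07,1.7,0,0.34],[0,0,-7,0.07,1.7,0,0.34],[0,0,-7,0.07,1.7,0,0.34],[0,0,-7,0.07,1.7,0,0.34],[0,0,-7,0.07,1.7,0,0.34],[0,0,-7,0.07,1.7,0,0.34],[0,0,-7,0.07,1.7,0,0.34],[0,0,-7,0.07,1.7,0,0.34]]

```text
time: 11.5
position: [0.5472, -0.1297, 0.1484]
orientation: [179.9, -0.2, 47.4]
wrist_force: [-0.5, 0.7, -0.1]
width: 0.028
grasp_force: 0.4
```

```bash
cat > st.py <<'E'
from h import *
o=sensors.get_obs();p=o['position'][:2]-np.array([.644,-.0255]);a=np.arctan2(p[1],p[0]);t=np.array([np.sin(a),-np.cos(a)])
print('t',o['time'],'r',np.linalg.norm(p).round(4),'ang',(np.degrees(a)%360-180).round(2),'yaw',o['orientation'][2].round(1),'F',o['wrist_force'].round(1),'tangential(cw)',(o['wrist_force'][:2]@t).round(2),'radial',(o['wrist_force'][:2]@p/np.linalg.norm(p)).round(2))
E
python3 st.py
```

```text
t 11.5 r 0.1422 ang 47.12 yaw 47.4 F [-0.5  0.7 -0.1] tangential(cw) 0.84 radial -0.17
```

apply_moves:
  deltas:
    - [[0,0,6,0.09,-1.46,0,0.34],[0,0,6,0.09,-1.46,0,0.34],[0,0,6,0.09,-1.46,0,0.34],[0,0,6,0.09,-1.46,0,0.34],[0,0,5,0.07,-1.22,0,0.34],[0,0,5,0.07,-1.22,0,0.34],[0,0,0,0,0,0,0.34],[0,0,0,0,0,0,0.34]]

```text
time: 12.5
position: [0.5063, -0.0604, 0.1489]
orientation: [179.7, -0.1, 13.3]
wrist_force: [-3.4, -7.5, 1.8]
width: 0.0281
grasp_force: 3.3
```

```bash
python3 st.py
```

```text
t 12.5 r 0.142 ang 14.23 yaw 13.3 F [-3.4 -7.5  1.8] tangential(cw) -6.4 radial 5.13
```

apply_moves:
  deltas:
    - [[0,0,5,0.04,-1.22,0,0.34],[0,0,5,0.04,-1.22,0,0.34],[0,0,0,0,0,0,0.34],[0,0,0,0,0,0,0.34]]

```text
time: 13.0
position: [0.5021, -0.0366, 0.1488]
orientation: [179.7, -0.0, 3.3]
wrist_force: [-3.8, -9.6, 2.7]
width: 0.0283
grasp_force: 4.3
```

```bash
python3 st.py
python3 - <<'E'
from h import *
s=snap('scene','s3.png');a=load('s2')
f=lambda s:cv2.resize(s['pixels'][175:265,250:370],(400,300),interpolation=3)
w=snap('wrist','w3.png')
W=cv2.resize(w['pixels'],(400,300))
b=snap('side','d3.png');B=cv2.resize(b['pixels'][120:240,220:350],(400,300),interpolation=3)
cv2.imwrite('pics/s3b.png',cv2.convertScaleAbs(np.vstack([np.hstack([f(a),f(s)]),np.hstack([W,B])])[:,:,::-1],alpha=1.3))
E
```

```text
t 13.0 r 0.1423 ang 4.48 yaw 3.3 F [-3.8 -9.6  2.7] tangential(cw) -9.3 radial 4.58
```

View pics/s3b.png

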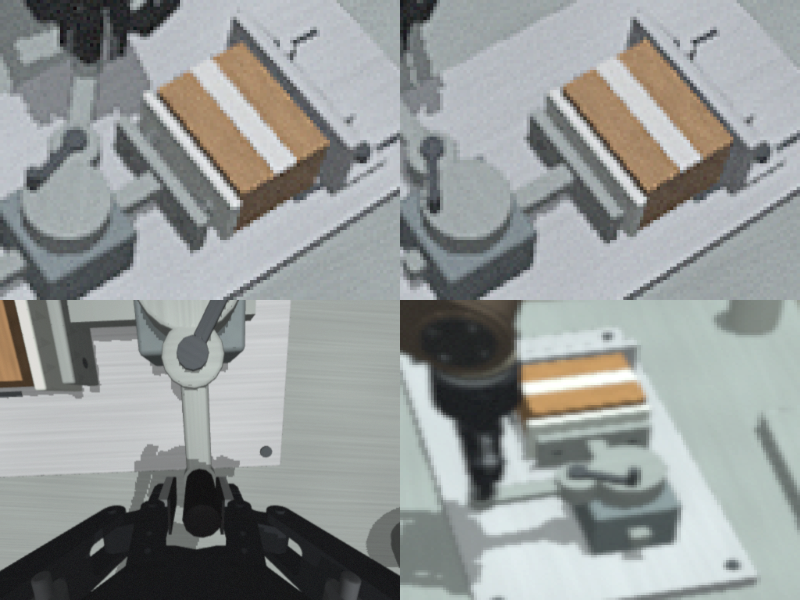

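The carton (top right panel) now stands against the fence and the jaw has closed up on the plate, so the springs are compressed. I measure the jaw-to-plate gap against the uncompressed state.

```bash
python3 - <<'E'
from h import *
a=load('w2');b=load('w3');c=load('scene');d=load('s3')
f=lambda s,x,y:cv2.resize(s['pixels'][y:y+60,x:x+80],(400,300),interpolation=cv2.INTER_NEAREST)
print('w3 cam',b['obs']['position'])
cv2.imwrite('pics/g.png',cv2.convertScaleAbs(np.vstack([np.hstack([f(a,140,65),f(b,0,5)]),np.hstack([f(c,265,200),f(d,290,190)])])[:,:,::-1],alpha=1.5))
E
python3 st.py
```

```text
w3 cam [ 0.50214564 -0.03668377  0.14884639]
t 13.15 r 0.1423 ang 4.52 yaw 3.3 F [-4.  -8.4  1.7] tangential(cw) -8.04 radial 4.64
```

View pics/g.png

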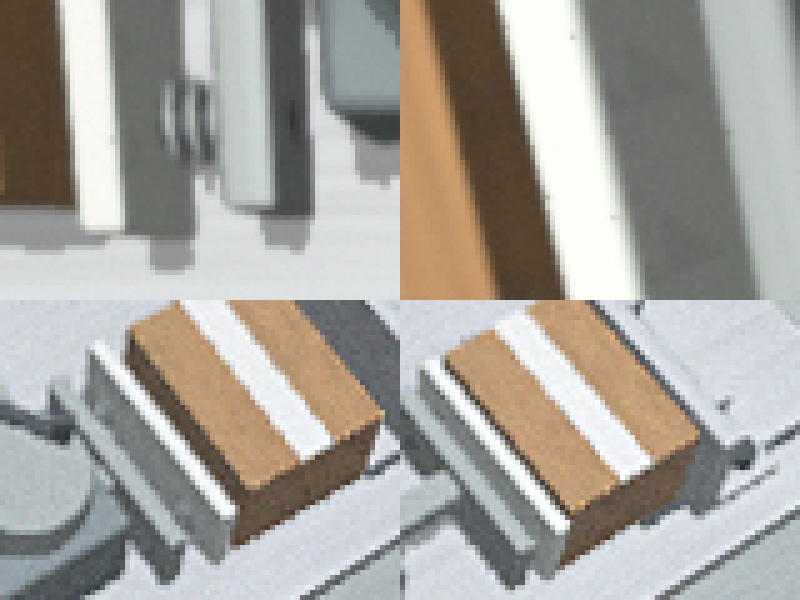

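Run:
```python
from h import *
c=np.array([.602,.101]);t=np.radians(5.4);M=np.array([[np.cos(t),np.sin(t)],[-np.sin(t),np.cos(t)]])
Y=lambda s,u,v,z:(M@(onz(s,u,v,z)[:2]-c)*1000)[1]
w1,w2,w3=load('w1'),load('w2'),load('w3')
for n,s,pl,pr,j in[('w1',w1,(284*.64,90),(294*.64,90),(322*.64,90)),('w2',w2,(154.6,101),(163.6,101),(184.4,101)),('w3',w3,(26,35),(41,35),(66,35))]:
    print(n,'thick',round(Y(s,*pl,.082)-Y(s,*pr,.082),1),'plateR',round(Y(s,*pr,.082),1),[(z,round(Y(s,*pr,.082)-Y(s,*j,z),1)) for z in(.07,.075,.08,.085)])
```

```text
w1 thick 7.5 plateR -42.0 [(0.07, np.float64(19.1)), (0.075, np.float64(19.8)), (0.08, np.float64(20.6)), (0.085, np.float64(21.4))]
w2 thick 9.3 plateR -42.2 [(0.07, np.float64(18.9)), (0.075, np.float64(20.0)), (0.08, np.float64(21.1)), (0.085, np.float64(22.3))]
w3 thick 9.2 plateR -2.5 [(0.07, np.float64(8.3)), (0.075, np.float64(11.2)), (0.08, np.float64(14.2)), (0.085, np.float64(17.1))]
```

apply_moves:
  deltas:
    - [[0,0,0,0,0,0,0.34],[0,0,0,0,0,0,0.34]]

```text
time: 13.4
position: [0.5022, -0.0368, 0.1488]
orientation: [179.7, -0.0, 3.3]
wrist_force: [-5.0, -8.6, 1.8]
width: 0.0283
grasp_force: 4.3
```

```bash
python3 st.py
```

```text
t 13.4 r 0.1423 ang 4.54 yaw 3.3 F [-5.  -8.6  1.8] tangential(cw) -8.17 radial 5.65
```

The held tangential force is 8.1 N (7–8 N expected at 25 N). Spring compression comes out at about 7–8 mm, or 21–25 N, so I let go.

apply_moves:
  deltas:
    - [[0,0,0,0,0,0,-0.3],[0,0,0,0,0,0,-0.3],[0,0,0,0,0,0,-0.3],[0,0,0,0,0,-3,-0.3],[0,0,0,0,0,-4,-0.3],[0,0,0,0,0,-5,-0.3],[0,0,0,0,0,-2,-0.3],[0,0,0,0,0,0,-0.3],[0,0,0,0,0,0,-0.3]]

```text
time: 14.52
position: [0.5015, -0.0338, 0.2868]
orientation: [-179.9, 0.1, 3.2]
wrist_force: [0.5, -0.1, -0.2]
width: 0.0558
grasp_force: 0.0
```

Run:
```python
from h import *
s=snap('wrist','w4.png')
f=cv2.resize(s['pixels'][0:192,0:256],(800,600),interpolation=3)
print(s['obs']['position'],s['obs']['wrist_force'])
cv2.imwrite('pics/w4b.png',f[:,:,::-1])
```

```text
[ 0.50154034 -0.03377078  0.28682377] [ 0.45547951 -0.1483832  -0.24916892]
```

View pics/w4b.png

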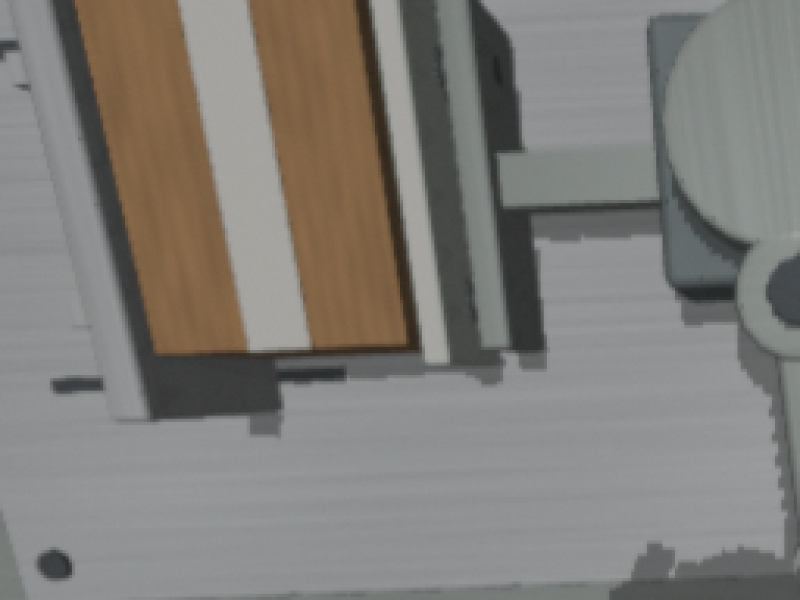

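The carton is square between the plate (425–450,362) and the fence, and the jaw's left edge is at (481,345), close behind the plate. One last gap check.

Run:
```python
from h import *
c=np.array([.602,.101]);t=np.radians(5.4);M=np.array([[np.cos(t),np.sin(t)],[-np.sin(t),np.cos(t)]])
Y=lambda s,u,v,z:(M@(onz(s,u/3.125,v/3.125,z)[:2]-c)*1000)[1]
s=load('w4')
pl,pr=Y(s,421,340,.082),Y(s,447,340,.082);print(pl-pr,pl,[(z,round(pr-Y(s,480,340,z),1)) for z in(.07,.075,.08,.085)])
```

```text
9.526325393876109 5.689151632226351 [(0.07, np.float64(8.0)), (0.075, np.float64(9.7)), (0.08, np.float64(11.4)), (0.085, np.float64(13.1))]
```

```bash
python3 -c "
from h import *
print(workorder.job_done())"
```

```text
the job is handed in; nothing more can be done
None
```

The lever is flipped to tighten, the handle swung freely back to its counter-clockwise stop, and two clockwise strokes pressed the carton against the fence at an estimated 21–30 N (handle force and spring gap); the handle is released and the job handed in, but no verdict came back.

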